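# Clear the cap, lift the sagging bolt over its bent keeper and hold the gate ajar

## Robot

A 6-joint arm with a two-finger parallel gripper is mounted at the origin on the work surface. World frame = base frame: x ahead of the robot, y to its left, z up, the work surface at z = 0. Lengths are in mm, angles in rad, forces in N, time in s.
With the tool pointing down it reaches from about 300 to 775 mm from the base axis. Payload 14.6 kg.
Tool frame: the origin (TCP) lies on the front face of the gripper's body, between the roots of the fingers; the fingertips stand 97 mm ahead of it and the grasp point (between the pads) lies 78 mm ahead of it; z points along the fingers, y is the line along which they close (so a half turn about z gives the same grasp; the last joint's range is limited). The gripper opens to 94 mm and grips with 3 to 60 N. Pads are 16 mm wide; open, the fingers measure 119 mm over their backs; the gripper's body (75 mm by 177 mm) begins 78 mm behind the grasp point.
Start: joints at [1.046, 0.3, 1.521, -0, 1.321, -0.067], TCP at [243.083, 493.357, 302.646] pointing down, gripper open.
Joint ranges: [-3.03, 3.03], [-0.79, 2.21], [0.23, 2.52], [-1.04, 4.18], [0, 3.07], [-2.55, 2.55]. Speed limits (rad/s): [2.22, 2.22, 2.57, 3.14, 3.14, 3.14].

## Interface

Orientations are given as [roll, pitch, yaw] about the fixed x, y, z axes, in that order (R = Rz(yaw) Ry(pitch) Rx(roll)).
In Python, from cell import * gives the robot as it stands.
- The arm moves only by the tool carry_out, never from a script. Its arguments are lists of equal length, an entry for each row: "slide": the shift along the world's x, y, z scaled (see below), a list of three; "dr": the turn, a rotation vector about the world's x, y, z scaled (see below), a list of three; "gripper": the opening in per cent of the stroke, from 0 (shut) to 100 (fully open). A call has 1 to 10 rows; each row is the pose to reach, as a shift and turn from the pose commanded when the call began, turning the shorter way round; what a row does not reach only later rows make up. The controller multiplies each number of a shift by 0.25 m and each number of a turn by 360 degrees. A row lasts 1/12 s, in which the tool goes at most 41.7 mm and 7.16 degrees, less where a joint would pass 70% of its speed; a pose out of reach is approached as far as the arm can. A call with a number of a shift or a turn outside -1 to 1 is refused whole. A call with a gripper value outside its range is refused whole. The fingers move at their own pace and stop on an object; "newtons" is the grip in N (left out, the last holds). Time passes only in rows, so rows that repeat a pose let the fingers close. It gives the time, the measured TCP pose, the force, the opening and the grip force at its end, in the units of the state.
- read_state(): the state, without advancing time (a new reading comes with each control period).
- camera(name): name is "scene" or "side" or "wrist"; returns the picture (480x640x3 uint8, red, green, blue); there is no depth.
- camera_model(name): a dict with "vfov" (degrees; the focal length in pixels is half the picture's height over the tangent of half this angle, whatever the lens; pixels are square), "cx", "cy" (the principal point, pixels), "R" (3x3) and "t" (3): a world point X has camera coordinates R X + t. Camera axes: x right, y down, z forward; pixel columns grow to the right and rows downward; lengths in mm; the calibration is good to about 2 mm. A picture is of the moment at which its call begins: read the wrist's pose just before it. camera_model takes no time and is no camera call; for the wrist camera it gives the pose at the moment of the call.
- sign_off(): hands the job in; it is judged then, once.
The state is a dict: "clock": time; "joints": joint angles; "qd": joint speeds; "effort": joint torques, N m; "eef_pos": TCP position; "eef_rot": TCP orientation; "wrist_force": force on the tool from outside, world axes, zero at the start; "moment": the same for the moment, N m; "finger_gap": finger opening in mm; "finger_force": force on a finger pad.
Only numpy, scipy, OpenCV 4.12 (cv2) and the standard library are available. Lean on these libraries where they do the work, as an engineer would, in place of code of your own. Each camera call takes 0.05 s, during which the arm holds its last target. There are 200 camera calls.

## Task

A jar cap has been left in the way of the gate of the splash guard: first set it in the round pocket of the grey block, rim down as it lies, and let go of it. Then take the bolt's knob, lift the sagging bolt over the bent lip of its keeper while drawing it right back, swing the gate towards the robot to about 30 degrees and finish holding it there, because its spring shuts it if you let go. Leave the wash bottle, the blue sample tube and the beaker where they stand.

Things in the scene. Friction and masses are not known exactly. Their poses are not given: they have to be found in the camera images.
- guard: splash guard: aluminium base, two posts, clear wings, clear gate in an aluminium frame facing the robot. Origin on the bench in the gate's plane. x points through the shut gate away from the robot, y along the shut gate to the left (keeper post towards hinge), z up. Gate 130 mm high; keeper post at y = -128 mm, hinge post (145 mm high) at y = +150 mm. Behind, at x = +150 mm, a stand 170 mm high
- gate_hinge (a point): point on the gate's vertical hinge axis (left end of the gate, guard x = 0, y = +130 mm), 130 mm above the bench, level with the top of the gate
- gate (a joint): angle of the gate about its hinge, rad: 0 shut, grows as its free (right) end swings out towards the robot (turning clockwise seen from above), stop at 1.3. A spring shuts it: 0.2 N m when shut, 0.4 N m at 30 degrees (0.52 rad). It cannot open until the bolt is drawn about 32 mm
- stile_top (a point): top of the gate's free stile: middle of the gate's 44 mm wide top rail, 222 mm from the hinge axis, 130 mm above the bench
- bolt_knob (a point): grasp point on the upright steel knob of the barrel bolt lying on top of the gate: round stem 16 mm across with a 22 mm head. Point on the stem's axis, 40 mm above the bolt's axis, 16 mm below the head; 190 mm above the bench when sagging, 165 mm from the hinge axis less what the bolt is drawn. The staples carrying the bolt, 33 and 80 mm to either side, reach up to 29 mm below this point
- bolt (a joint): how far the bolt is drawn along the gate towards the hinge, m: starts at 0 to 0.006, stop at 0.046, friction about 1 N, stays where left. While it sags, the tooth under its nose catches on the keeper's lip at about 0.009; the tooth has passed the lip at 0.025, the nose is clear of the keeper's cheeks at 0.032
- barrel (a joint): how far the barrel plate, with the bolt in it, is lifted above the gate, m: 0 sagging (it falls back by its own weight, about 2 N), stop at 0.014. It moves straight up on four loose screws. The tooth clears the lip when lifted at least 0.008; 0.010 to 0.012 is comfortable
- bolt_nose (a point): end of the bolt rod (12 mm in diameter) on its axis; under the last 10 mm of it hangs a tooth reaching 15 mm below the axis
- keeper (a point): top edge of the keeper's bent lip on the right post, a plate 5 mm thick across the bolt's path, 143 mm above the bench (guard y = -120 mm). On either side a cheek 42 mm high, 18 mm apart, open at the top
- cap_center (a point): centre, half-way up, of the black plastic jar cap: 46 mm across, 24 mm high, 30 g, hollow, standing on its open rim with the closed face up, 105 to 118 mm in front of the closed gate. z axis points out of the closed face
- block_hole0 (a point): centre of the mouth of the round pocket in the grey block (100 x 100 mm, 22 mm high, fixed): pocket 54 mm across, 10 mm deep with a small chamfer, so the seated cap's centre is 2 mm above this point
- wash_bottle: bystander: white wash bottle 64 mm across, 172 mm high; origin at the centre of its foot
- sample_tube: bystander: blue and white tube 30 mm across, 66 mm high; origin at the centre of its foot
- beaker: bystander: white plastic beaker 56 mm across, 60 mm high; origin at the centre of its foot
Mind the look-alikes: they are no part of the job. There is more than one size of the part that bears cap_center; the job needs the smallest. Of the things that look like the part that bears block_hole0, take the one that is farthest from the robot's base at the start.

How it is judged:
By the outcome, as a careful person would: the job done as asked, in the order asked, and still so for the second after the job is handed in, while the arm keeps its last pose, push and grip.
It also fails if it takes over 54 s, if anything falls off the work surface, if the arm or the gripper's body presses on something with over 40 N, if the wrist force passes 120 N, or if a joint passes its speed limit or range.

## Working session

There is one attempt and no reset: what is moved stays moved. The work goes in short steps, Python scripts to look and compute and a tool call to move; the robot and the scene stay as the last step left them, time stands still between calls to the robot, and variables do not carry over. Pictures are saved under pics/ and viewed, at most 10 in all, crops included, and the job is handed in when it is done.

Besides the shell and the picture viewer there is one more tool, called by a JSON object that holds its "fn" and its "kwargs", one argument or row to a line. carry_out: Moves the arm, as the interface text tells. Its arguments: {"type":"object","properties":{"slide":{"type":"array","items":{"type":"array","items":{"type":"number","minimum":-1,"maximum":1}}},"dr":{"type":"array","items":{"type":"array","items":{"type":"number","minimum":-1,"maximum":1}}},"gripper":{"type":"array","items":{"type":"number"}},"newtons":{"type":"number"}},"required":["slide","dr","gripper"]}

```bash
ls; mkdir -p pics; python3 - <<'E'
from cell import *
import cv2
for n in ("scene","side"):
    im=camera(n); cv2.imwrite(f"pics/{n}0.png",im[:,:,::-1]); m=camera_model(n); print(n,m)
print(read_state())
E
```

```text
pics
scene {'vfov': 52.68756069628818, 'cx': 319.0710074467725, 'cy': 242.07331185414475, 'R': array([[ 8.06737968e-03,  9.99938820e-01,  7.56792776e-03],
       [ 7.01214260e-01, -2.61419365e-04, -7.12950555e-01],
       [-7.12904958e-01,  1.10583817e-02, -7.01173468e-01]]), 't': array([ -44.31679279, -283.91429305, 1539.23934778])}
side {'vfov': 42.587370758055975, 'cx': 320.6714021242427, 'cy': 235.9307698263252, 'R': array([[ 0.94882166, -0.31521722,  0.01937942],
       [-0.14876633, -0.50023792, -0.85301266],
       [ 0.2785786 ,  0.80647388, -0.52153029]]), 't': array([-497.35123884,  210.49732576, 1168.4194847 ])}
{'clock': 0.1, 'joints': array([ 1.04642698e+00,  3.00388954e-01,  1.52149107e+00,  1.39635062e-05,
        1.32071671e+00, -6.66200146e-02]), 'qd': array([-0.00118791, -0.00303331, -0.00278809, -0.00099226,  0.0017419 ,
       -0.00150615]), 'effort': array([ 1.63185832e-03, -5.32641685e+01, -3.53282905e+01,  7.10629835e-02,
        2.35595932e-02, -5.94152448e-05]), 'eef_pos': array([243.00632766, 493.25843433, 302.16942002]), 'eef_rot': array([-3.14059170e+00, -8.03381228e-05,  2.68383982e+00]), 'wrist_force': array([-0.47508224,  0.17273645, -0.29685468]), 'moment': array([-0.06047506,  0.04552363,  0.00626033]), 'finger_force': 0.0, 'finger_gap': 93.91541630470077}
```

View pics/scene0.png

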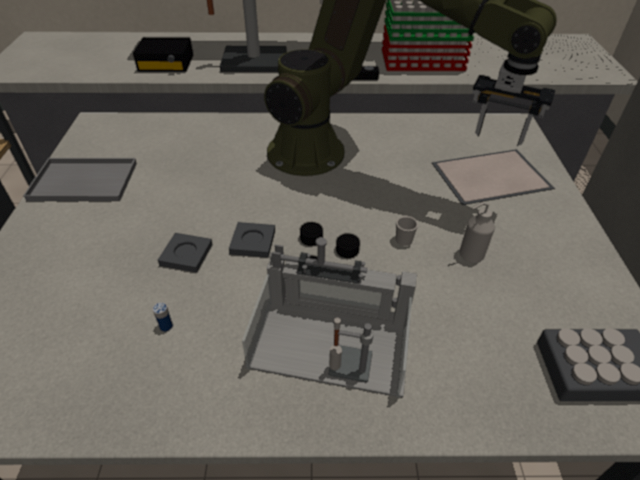

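View pics/side0.png

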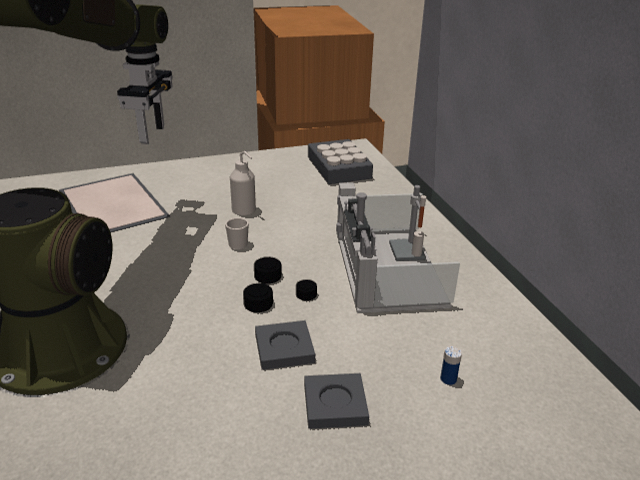

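The scene view shows the pockets at about (187,249) and (252,237), and the two larger caps at (311,233) and (347,244). The bolt knob is near (321,245). In the side view the small cap is at (306,290) and the far block at (336,400). I'll enlarge both next.

```bash
cat > h.py <<'E'
import numpy as np, cv2
def K(m):
    f=240/np.tan(np.radians(m["vfov"])/2); return np.array([[f,0,m["cx"]],[0,f,m["cy"]],[0,0,1]])
def ray(m,p):
    R,t=np.array(m["R"]),np.array(m["t"]); c=-R.T@t
    d=R.T@np.linalg.inv(K(m))@np.array([p[0],p[1],1.]); return c,d/np.linalg.norm(d)
def plane(m,p,z):
    c,d=ray(m,p); return c+d*(z-c[2])/d[2]
def tri(m1,p1,m2,p2):
    c1,d1=ray(m1,p1); c2,d2=ray(m2,p2)
    s=np.linalg.lstsq(np.c_[d1,-d2],c2-c1,rcond=None)[0]
    a,b=c1+s[0]*d1,c2+s[1]*d2; return (a+b)/2,np.linalg.norm(a-b)
def proj(m,X):
    q=K(m)@(np.array(m["R"])@np.array(X,float)+np.array(m["t"])); return q[:2]/q[2]
E
python3 - <<'E'
from h import *
from cell import camera_model
s=cv2.imread("pics/scene0.png"); d=cv2.imread("pics/side0.png")
a=cv2.resize(s[220:300,260:420],(800,400),interpolation=cv2.INTER_CUBIC)
cv2.imwrite("pics/z1.png",cv2.convertScaleAbs(a,alpha=1.5,beta=20))
a=cv2.resize(d[175:325,290:470],(720,600),interpolation=cv2.INTER_CUBIC)
cv2.imwrite("pics/z2.png",cv2.convertScaleAbs(a,alpha=1.5,beta=20))
ms,md=camera_model("scene"),camera_model("side")
for n,im,m in (("scene",s,ms),("side",d,md)):
    g=im.max(2)
    for th in (22,75):
        mask=(g<th).astype(np.uint8)
        for c in cv2.findContours(mask,cv2.RETR_EXTERNAL,cv2.CHAIN_APPROX_NONE)[0]:
            x,y,w,h=cv2.boundingRect(c)
            if 100<cv2.contourArea(c)<6000 and y>200 and 100<x<500: print(n,th,(x,y,w,h),cv2.contourArea(c),plane(m,(x+w/2,y+h/2),12).round(0), cv2.approxPolyDP(c,4,True)[:,0].tolist() if th==75 else "")
E
```

```text
scene 22 (336, 235, 23, 23) 400.0 [433. 112.  12.] 
scene 22 (301, 223, 21, 23) 338.0 [389.  22.  12.] 
scene 75 (154, 310, 19, 24) 255.5 [ 665. -299.   12.] [[167, 310], [155, 315], [157, 333], [172, 326]]
scene 75 (335, 233, 25, 26) 496.5 [431. 113.  12.] [[345, 233], [337, 238], [335, 253], [350, 258], [357, 254], [359, 240]]
scene 75 (158, 233, 54, 40) 1398.5 [ 456. -292.   12.] [[176, 233], [158, 259], [159, 266], [196, 272], [211, 240]]
scene 75 (391, 227, 24, 21) 267.0 [400. 257.  12.] [[396, 227], [391, 243], [405, 247], [414, 231]]
scene 75 (229, 223, 46, 35) 1239.5 [ 411. -130.   12.] [[238, 223], [229, 253], [267, 257], [274, 226]]
side 22 (297, 280, 20, 20) 312.5 [500.  20.  12.] 
side 22 (244, 258, 37, 54) 1201.0 [413.  66.  12.] 
side 75 (319, 384, 34, 19) 144.0 [ 459. -280.   12.] [[319, 392], [322, 402], [320, 395], [327, 389], [345, 390], [349, 402], [352, 396], [341, 384]]
side 75 (305, 384, 65, 46) 577.5 [ 451. -310.   12.] [[305, 384], [308, 427], [369, 425], [368, 416], [309, 419]]
side 75 (441, 359, 19, 27) 306.5 [ 674. -294.   12.] [[444, 359], [441, 379], [451, 385], [459, 362], [452, 365]]
side 75 (256, 333, 60, 37) 489.5 [ 405. -152.   12.] [[256, 333], [263, 369], [315, 363], [314, 354], [261, 360]]
side 75 (269, 331, 31, 15) 122.0 [ 412. -116.   12.] [[269, 337], [271, 345], [283, 334], [295, 337], [297, 344], [299, 340], [289, 331]]
side 75 (296, 280, 21, 21) 356.0 [498.  19.  12.] [[299, 281], [297, 297], [314, 299], [315, 283]]
side 75 (243, 257, 40, 57) 1338.5 [414.  63.  12.] [[274, 258], [254, 263], [259, 282], [243, 292], [244, 305], [251, 311], [264, 312], [272, 305], [268, 285], [282, 274]]
```

View pics/z1.png

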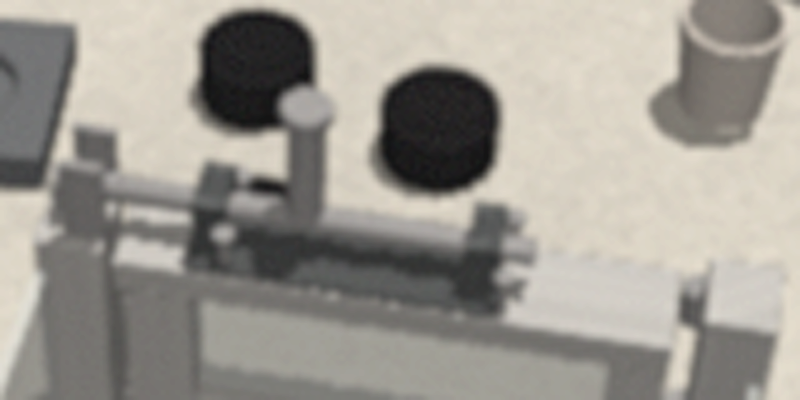

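View pics/z2.png

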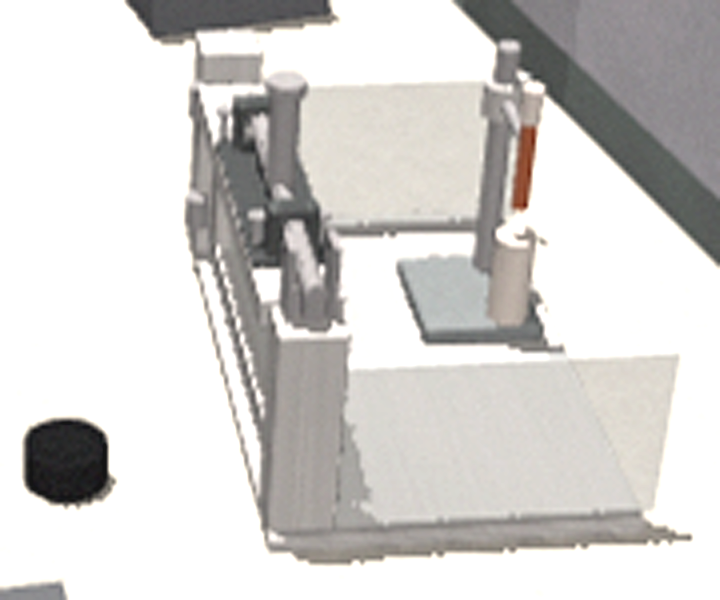

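Zoom of the scene view: the knob head is at (321.2,240.6) and the staples at (303.6,254) and (358.4,261.6). The hinge post top is at about (408.6,279). Zoom of the side view: the knob head is at (362,195.8), the far post top at (347.5,187) and the near staple top at (363,227). The small cap is alone at (306.5,290), in front of the gate.

```bash
python3 - <<'E'
from h import *
from cell import camera_model
ms,md=camera_model("scene"),camera_model("side")
S=lambda u,v:(260+u/5,220+v/5); D=lambda u,v:(290+u/4,175+v/4)
for n,a,b in (("knobhead",S(306,103),D(288,83)),("hingepost",S(743,295),D(230,47)),("stapleR",S(218,172),D(292,208)),("stapleL",S(492,210),D(255,100)),
  ("gateaxis nearend keeper",S(82,180),D(318,325))):
    p,e=tri(ms,a,md,b); print(n,p.round(1),round(e,1))
d=cv2.imread("pics/side0.png"); s=cv2.imread("pics/scene0.png")
# cap in side: silhouette centroid at mid height
m=(d.max(2)<40).astype(np.uint8)[270:310,285:330]; M=cv2.moments(m,True); c=(285+M['m10']/M['m00'],270+M['m01']/M['m00'])
print("cap",c,plane(md,c,12).round(1))
for n,im,mm,(x0,y0,x1,y1) in (("scene",s,ms,(155,228,215,276)),("side",d,md,(300,368,375,430))):
    g=cv2.cvtColor(im,cv2.COLOR_BGR2GRAY)[y0:y1,x0:x1]
    e=cv2.resize(g,None,fx=6,fy=6,interpolation=cv2.INTER_CUBIC)
    e=cv2.convertScaleAbs(e,alpha=2); cv2.imwrite(f"pics/b_{n}.png",e); print(n,e.shape)
a=cv2.imread("pics/b_scene.png"); b=cv2.imread("pics/b_side.png")
o=np.zeros((400,800,3),np.uint8); o[:a.shape[0],:a.shape[1]]=a; o[:min(400,b.shape[0]),a.shape[1]:a.shape[1]+b.shape[1]]=b[:400,:800-a.shape[1]]
cv2.imwrite("pics/z3.png",o)
E
```

```text
knobhead [620.7  40.4 213.5] 5.0
hingepost [658.3 216.3 142.8] 4.2
stapleR [610.3   4.2 162.4] 7.8
stapleL [633.  115.  164.3] 6.9
gateaxis nearend keeper [596.3 -57.3 136.8] 19.4
cap (306.30027548209364, 289.9228650137741) [498.5  21.1  12. ]
scene (288, 360)
side (372, 450)
```

View pics/z3.png

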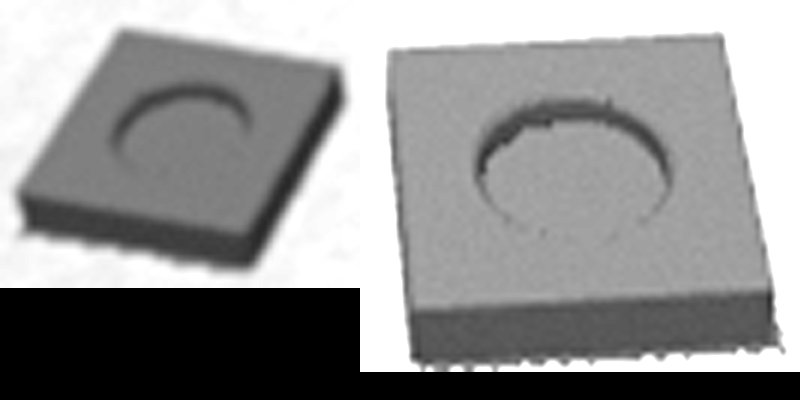

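The scene crop gives block top corners at (124,30), (341,68), (250,238) and (22,192). The side crop gives (28,50), (361,36), (412,292) and (53,308), relative to that crop.

```bash
python3 - <<'E'
from h import *
from cell import camera_model
for n,o,c in (("scene",(155,228),[(124,30),(341,68),(250,238),(22,192)]),("side",(300,368),[(28,50),(361,36),(412,292),(53,308)])):
    m=camera_model(n); P=np.array([plane(m,(o[0]+u/6,o[1]+v/6),22) for u,v in c])
    print(n,P.round(1).tolist(),P.mean(0).round(1),np.linalg.norm(P-np.roll(P,1,0),axis=1).round(1))
E
```

```text
scene [[394.1, -325.7, 22.0], [417.3, -230.0, 22.0], [514.1, -251.6, 22.0], [488.9, -347.5, 22.0]] [ 453.6 -288.7   22. ] [97.3 98.5 99.2 99.2]
side [[416.1, -234.5, 22.0], [511.8, -258.1, 22.0], [489.1, -353.6, 22.0], [393.9, -329.7, 22.0]] [ 452.7 -294.    22. ] [97.8 98.5 98.2 98.1]
```

{"fn": "carry_out", "kwargs": {
  "slide": [
    [0.512,-0.94,0],
    [0.512,-0.94,0],
    [0.512,-0.94,0],
    [0.512,-0.94,0],
    [0.512,-0.94,0],
    [0.512,-0.94,0],
    [0.512,-0.94,0],
    [0.512,-0.94,0]
  ],
  "dr": [
    [0,0,0.041],
    [0,0,0.041],
    [0,0,0.041],
    [0,0,0.041],
    [0,0,0.041],
    [0,0,0.041],
    [0,0,0.041],
    [0,0,0.041]
  ],
  "gripper": [100,100,100,100,100,100,100,100],
  "newtons": 15
}}

```text
clock: 0.77
eef_pos: [372.5, 255.3, 302.6]
eef_rot: [-3.141, 0.0, 2.938]
wrist_force: [-1.3, 0.3, 0.0]
finger_gap: 93.6
finger_force: 0.0
```

{"fn": "carry_out", "kwargs": {
  "slide": [
    [0.4,-0.94,0],
    [0.4,-0.94,0],
    [0.4,-0.94,0],
    [0.4,-0.94,0],
    [0.4,-0.94,0],
    [0.4,-0.94,0],
    [0.4,-0.94,0],
    [0.4,-0.94,0],
    [0.4,-0.94,0]
  ],
  "dr": [
    [0,0,0],
    [0,0,0],
    [0,0,0],
    [0,0,0],
    [0,0,0],
    [0,0,0],
    [0,0,0],
    [0,0,0],
    [0,0,0]
  ],
  "gripper": [100,100,100,100,100,100,100,100,100]
}}

```text
clock: 1.52
eef_pos: [470.9, 24.1, 302.3]
eef_rot: [3.141, -0.001, 2.941]
wrist_force: [-0.2, 0.6, -0.4]
finger_gap: 94.0
finger_force: 0.0
```

```bash
python3 - <<'E'
from h import *
from cell import *
print(read_state()); m=camera_model("wrist"); im=camera("wrist")[:,:,::-1]; cv2.imwrite("pics/w1.png",im)
np.savez("w1.npz",**m); print(-np.array(m["R"]).T@m["t"],m["R"][2],m["vfov"])
print(proj(m,(499,23,12)),proj(m,(620,40,210)))
E
```

```text
{'clock': 1.5167, 'joints': array([-2.66993009e-02,  1.24732072e-01,  1.73413826e+00,  3.19549214e-04,
        1.28354816e+00, -1.39700659e+00]), 'qd': array([ 0.03077921, -0.01171783,  0.00448039,  0.00019178, -0.00058458,
       -0.00085704]), 'effort': array([ -2.13417649, -41.58247232, -35.20272017,  -0.07954701,
         0.04991055,  -0.14389261]), 'eef_pos': array([470.8818428 ,  24.09101407, 302.31735675]), 'eef_rot': array([ 3.14143369e+00, -8.66389116e-04,  2.94101302e+00]), 'wrist_force': array([-0.15477351,  0.59776106, -0.38730348]), 'moment': array([ 0.02674831, -0.00523524,  0.02887673]), 'finger_force': 0.0, 'finger_gap': 94.039612382668}
[396.57545281  41.6878732  384.39581838] [ 0.25196013 -0.05244165 -0.96631567] 71.91687555858908
[324.39072399 231.8601784 ] [385.75850548 473.4462827 ]
```

View pics/w1.png

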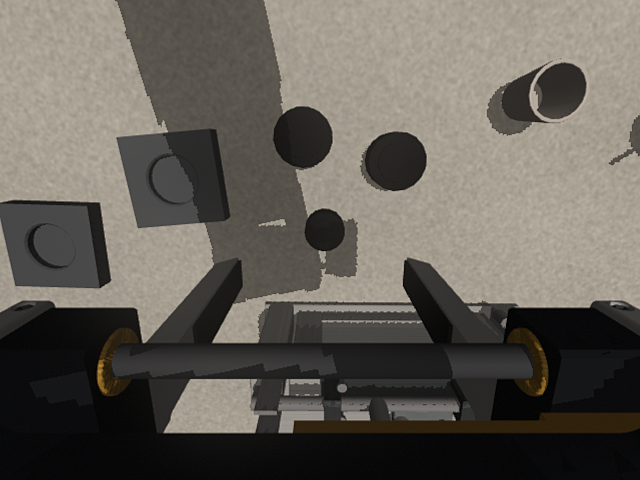

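The wrist view shows the small cap at about (325,230), larger caps at (303,137) and (395,161), and the far block's pocket at about (51,245). The guard is along the bottom.

```bash
python3 - <<'E'
from h import *
m=dict(np.load("w1.npz")); im=cv2.imread("pics/w1.png"); g=im.max(2)
r=(cv2.GaussianBlur(g,(3,3),0)[200:262,295:352]<45).astype(np.uint8)
n,l,st,ce=cv2.connectedComponentsWithStats(r); k=1+st[1:,4].argmax(); c=ce[k]+[295,200]
print("cap",c,st[k],plane(m,c,14).round(1))
# far block top: brightness split
b=g[190:300,0:120]; print(b[50,::6],b[::6,20])
cv2.imwrite("pics/z4.png",cv2.convertScaleAbs(cv2.resize(im[190:300,0:120],(720,660),interpolation=cv2.INTER_CUBIC)[:600],alpha=2.5))
E
```

```text
cap [324.01892744 229.86514196] [  10   10   39   41 1268] [496.   23.2  14. ]
[164  67  72  74  62  22  73  72  73  73  75  72  63  73  74  76  32  31
 160 165] [165 163  23  72  72  73  72  73  72  73  73  73  71  73  73  71 152 159
 162]
```

View pics/z4.png

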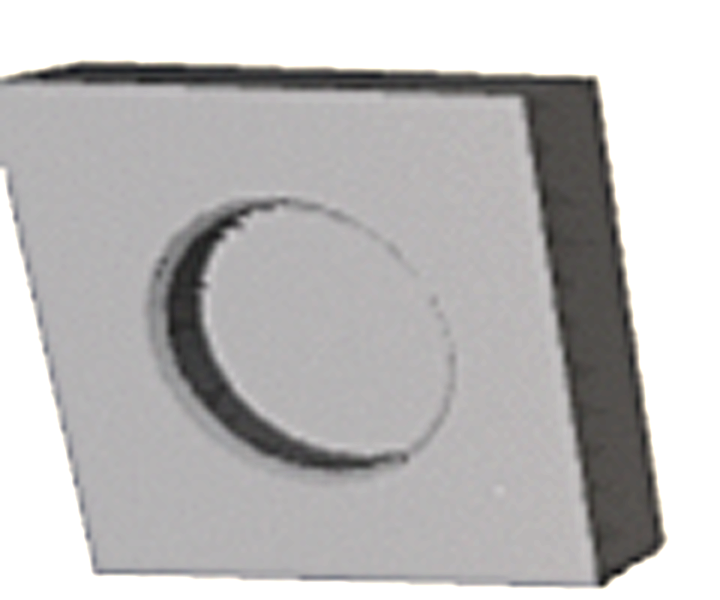

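```bash
python3 - <<'E'
from h import *
m=dict(np.load("w1.npz"))
print("pocket",plane(m,(50.5,246.2),22).round(1))
P=np.array([plane(m,(u/6,190+v/6),22) for u,v in [(0,83),(525,95),(598,585),(95,572)]]); print(P.round(1).tolist())
print(plane(m,(324,229.9),18).round(1))
E
```

```text
pocket [ 450.1 -289.    22. ]
[[392.4, -323.9, 22.0], [414.0, -229.3, 22.0], [510.2, -252.6, 22.0], [487.7, -349.3, 22.0]]
[495.   23.3  18. ]
```

{"fn": "carry_out", "kwargs": {
  "slide": [
    [0.104,-0.004,-0.2],
    [0.104,-0.004,-0.36],
    [0.104,-0.004,-0.52],
    [0.104,-0.004,-0.68],
    [0.104,-0.004,-0.782],
    [0.104,-0.004,-0.782],
    [0.104,-0.004,-0.782],
    [0.104,-0.004,-0.782],
    [0.104,-0.004,-0.782],
    [0.104,-0.004,-0.782]
  ],
  "dr": [
    [0,0,0],
    [0,0,0],
    [0,0,0],
    [0,0,0],
    [0,0,0],
    [0,0,0],
    [0,0,0],
    [0,0,0],
    [0,0,0],
    [0,0,0]
  ],
  "gripper": [100,100,100,100,100,100,40,40,40,40],
  "newtons": 15
}}

```text
clock: 2.4
eef_pos: [497.9, 22.6, 109.3]
eef_rot: [3.141, 0.004, 2.942]
wrist_force: [-0.2, 0.5, -0.7]
finger_gap: 70.5
finger_force: 0.0
```

{"fn": "carry_out", "kwargs": {
  "slide": [
    [0,0,0],
    [0,0,0],
    [0,0,0],
    [0,0,0],
    [0,0,0.04],
    [0,0,0.08],
    [0,0,0.16],
    [0,0,0.24],
    [0,0,0.24]
  ],
  "dr": [
    [0,0,0],
    [0,0,0],
    [0,0,0],
    [0,0,0],
    [0,0,0],
    [0,0,0],
    [0,0,0],
    [0,0,0],
    [0,0,0]
  ],
  "gripper": [40,40,40,40,40,40,40,40,40]
}}

```text
clock: 3.15
eef_pos: [498.4, 22.3, 171.4]
eef_rot: [3.141, 0.006, 2.941]
wrist_force: [-0.1, -0.0, 0.2]
finger_gap: 45.0
finger_force: 15.0
```

```bash
python3 - <<'E'
from h import *
from cell import *
s=read_state(); print(s["eef_pos"],s["finger_gap"],s["finger_force"],s["wrist_force"]); m=camera_model("wrist"); im=camera("wrist")[:,:,::-1]; cv2.imwrite("pics/w2.png",im); np.savez("w2.npz",**m)
sd=camera("side")[:,:,::-1]; cv2.imwrite("pics/s2.png",sd)
o=np.hstack([cv2.resize(im,(400,300)),cv2.resize(sd[180:380,200:467],(400,300))]); cv2.imwrite("pics/z5.png",cv2.convertScaleAbs(o,alpha=2))
E
```

```text
[498.3701471   22.31932288 171.42743294] 45.02183503860347 14.999965578317642 [-0.07416821 -0.0327487   0.21987601]
```

View pics/z5.png

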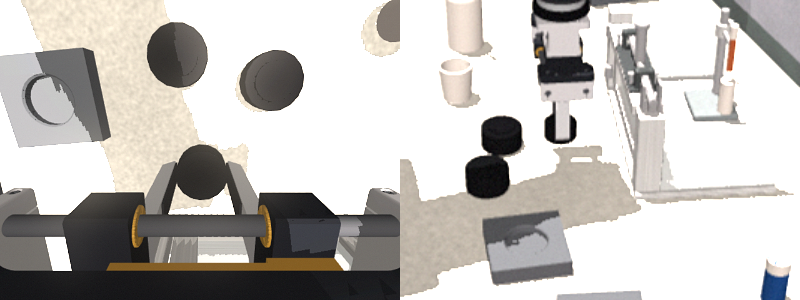

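The cap is held level between the pads in both views, at about (203,172) in the left half. The way to the block is clear.

{"fn": "carry_out", "kwargs": {
  "slide": [
    [-0.092,-0.626,0],
    [-0.092,-0.626,0],
    [-0.092,-0.626,0],
    [-0.092,-0.626,0]
  ],
  "dr": [
    [0,0,0],
    [0,0,0],
    [0,0,0],
    [0,0,0]
  ],
  "gripper": [40,40,40,40]
}}

```text
clock: 3.58
eef_pos: [473.0, -136.2, 166.4]
eef_rot: [3.142, -0.001, 2.941]
wrist_force: [0.6, 0.4, -0.6]
finger_gap: 44.7
finger_force: 15.0
```

{"fn": "carry_out", "kwargs": {
  "slide": [
    [-0.09,-0.626,0],
    [-0.09,-0.626,0],
    [-0.09,-0.626,0],
    [-0.09,-0.626,0],
    [-0.09,-0.626,0],
    [-0.09,-0.626,0],
    [-0.09,-0.626,0],
    [-0.09,-0.626,0],
    [-0.09,-0.626,0],
    [-0.09,-0.626,0]
  ],
  "dr": [
    [0,0,0],
    [0,0,0],
    [0,0,0],
    [0,0,0],
    [0,0,0],
    [0,0,0],
    [0,0,0],
    [0,0,0],
    [0,0,0],
    [0,0,0]
  ],
  "gripper": [40,40,40,40,40,40,40,40,40,40]
}}

```text
clock: 4.42
eef_pos: [451.9, -289.7, 167.1]
eef_rot: [3.142, -0.0, 2.943]
wrist_force: [0.1, -1.2, 0.7]
finger_gap: 44.5
finger_force: 15.0
```

```bash
python3 - <<'E'
from h import *
from cell import *
s=read_state(); print(s["clock"],s["eef_pos"],s["eef_rot"],s["finger_gap"],s["finger_force"]); m=camera_model("wrist"); im=camera("wrist")[:,:,::-1]; cv2.imwrite("pics/w3.png",im); np.savez("w3.npz",**m)
p=s["eef_pos"]
for z in (85,97,108): print(z,proj(m,p-[0,0,z]))
cv2.imwrite("pics/z6.png",cv2.convertScaleAbs(cv2.resize(im[140:440,120:520],(800,600)),alpha=2))
E
```

```text
4.4167 [ 451.89117623 -289.706281    167.14785929] [ 3.14150199e+00 -1.08934250e-04  2.94286998e+00] 44.4945184774837 14.999987483024597
85 [318.22928271 283.84724453]
97 [318.49166216 275.15612675]
108 [318.70588856 268.06004221]
```

View pics/z6.png

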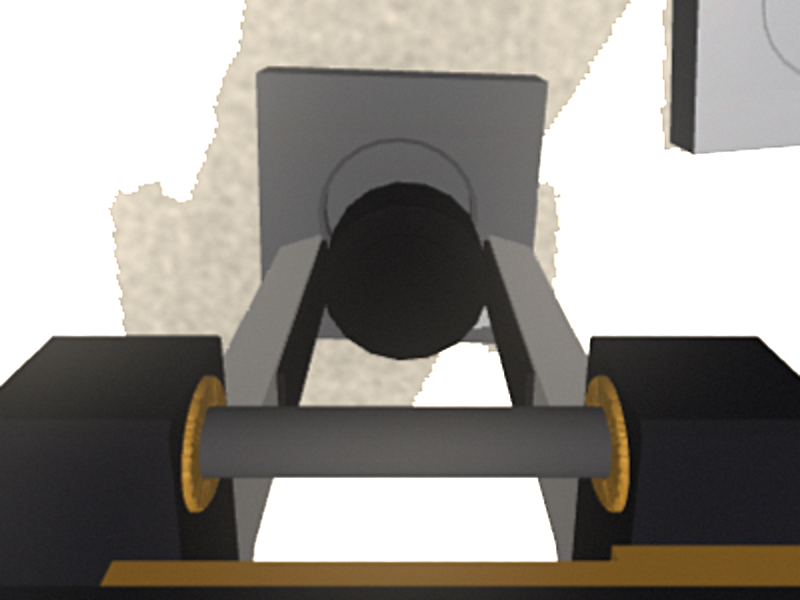

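The crop shows the cap held at x 325–488, y 182–359, with the pocket mouth at x 320–477 and its top edge at y 139.

```bash
python3 - <<'E'
from h import *
m=dict(np.load("w3.npz"))
I=lambda u,v:(120+u/2,140+v/2)
a=plane(m,I(398,139),22); l=plane(m,I(320,200),22); r=plane(m,I(476,200),22); print("mouth near,l,r",a,l,r,np.linalg.norm(l-r))
for zt in (80,85):
    print(zt,"cap far edge",plane(m,I(406,359),zt), "left/right",plane(m,I(326,270),zt),plane(m,I(488,270),zt))
P=[plane(m,I(*q),22) for q in [(257,72),(547,80)]]; print(P,np.linalg.norm(P[0]-P[1]))
E
```

```text
mouth near,l,r [ 423.48902518 -284.10209309   22.        ] [ 439.82645276 -316.02864384   22.        ] [ 450.90488075 -261.14485634   22.        ] 55.99072866608659
80 cap far edge [ 475.02932557 -291.70381615   80.        ] left/right [ 443.84427133 -307.87388423   80.        ] [ 452.6571097  -264.18384876   80.        ]
85 cap far edge [ 472.14663373 -291.12887199   85.        ] left/right [ 441.88328693 -306.82101651   85.        ] [ 450.43565249 -264.4222865    85.        ]
[array([ 391.12242063, -326.57928736,   22.        ]), array([ 413.41185196, -230.00975937,   22.        ])] 99.10848846100937
```

{"fn": "carry_out", "kwargs": {
  "slide": [
    [0.002,-0.01,0],
    [0.002,-0.01,-0.04],
    [0.002,-0.01,-0.08],
    [0.002,-0.01,-0.11],
    [0.002,-0.01,-0.13],
    [0.002,-0.01,-0.14],
    [0.002,-0.01,-0.15],
    [0.002,-0.01,-0.15],
    [0.002,-0.01,-0.15]
  ],
  "dr": [
    [0,0,0],
    [0,0,0],
    [0,0,0],
    [0,0,0],
    [0,0,0],
    [0,0,0],
    [0,0,0],
    [0,0,0],
    [0,0,0]
  ],
  "gripper": [40,40,40,40,40,40,40,40,40]
}}

```text
clock: 5.22
eef_pos: [452.2, -293.2, 129.8]
eef_rot: [-3.141, 0.0, 2.941]
wrist_force: [0.5, 0.1, -0.0]
finger_gap: 45.3
finger_force: 15.0
```

{"fn": "carry_out", "kwargs": {
  "slide": [
    [0,0,-0.01],
    [0,0,-0.02],
    [0,0,-0.03],
    [0,0,-0.03],
    [0,0,-0.03]
  ],
  "dr": [
    [0,0,0],
    [0,0,0],
    [0,0,0],
    [0,0,0],
    [0,0,0]
  ],
  "gripper": [40,40,40,40,40]
}}

```text
clock: 5.63
eef_pos: [452.0, -293.1, 122.0]
eef_rot: [3.141, -0.0, 2.941]
wrist_force: [0.7, 0.7, 0.2]
finger_gap: 45.0
finger_force: 15.0
```

{"fn": "carry_out", "kwargs": {
  "slide": [
    [0,0,0],
    [0,0,0],
    [0,0,0],
    [0,0,0],
    [0,0,0.1],
    [0,0,0.2],
    [0,0,0.36],
    [0,0,0.5],
    [0,0,0.5],
    [0,0,0.5]
  ],
  "dr": [
    [0,0,0],
    [0,0,0],
    [0,0,0],
    [0,0,0],
    [0,0,0],
    [0,0,0],
    [0,0,0],
    [0,0,0],
    [0,0,0],
    [0,0,0]
  ],
  "gripper": [80,80,80,80,80,80,80,80,80,80]
}}

```text
clock: 6.47
eef_pos: [452.4, -293.4, 248.9]
eef_rot: [-3.14, 0.003, 2.941]
wrist_force: [0.3, 0.1, 0.4]
finger_gap: 75.2
finger_force: 0.0
```

```bash
python3 - <<'E'
from h import *
from cell import *
s=read_state(); print(s["clock"],s["eef_pos"],s["finger_gap"]); m=camera_model("wrist"); im=camera("wrist")[:,:,::-1]; cv2.imwrite("pics/w4.png",im); np.savez("w4.npz",**m)
g=cv2.GaussianBlur(im.max(2),(3,3),0); r=np.zeros_like(g); c0=proj(m,(452,-290,24)).astype(int); print(c0)
cv2.imwrite("pics/z7.png",cv2.convertScaleAbs(im,alpha=2))
w=g[c0[1]-60:c0[1]+60,c0[0]-70:c0[0]+70]
for th in (20,25,30,35,40):
    n,l,st,ce=cv2.connectedComponentsWithStats((w<th).astype(np.uint8)); k=l[60,70]
    if k: print(th,st[k],ce[k]+c0-[70,60],[plane(m,ce[k]+c0-[70,60],z).round(1) for z in (30,36)])
E
```

```text
6.4667 [ 452.39477334 -293.37888579  248.89567929] 75.20216233782037
[323 220]
20 [  47   35   46   50 1823] [322.26330225 219.58145913] [array([ 449.6, -291. ,   30. ]), array([ 448.2, -290.7,   36. ])]
25 [  46   35   48   51 1958] [322.7793667  219.99233912] [array([ 450.1, -290.6,   30. ]), array([ 448.7, -290.3,   36. ])]
30 [  45   34   50   52 2047] [322.82901808 220.06253053] [array([ 450.2, -290.6,   30. ]), array([ 448.8, -290.3,   36. ])]
35 [  42   34   56   53 2156] [322.64935065 220.24211503] [array([ 450.3, -290.8,   30. ]), array([ 448.9, -290.5,   36. ])]
40 [  40   29   61   58 2615] [322.48183556 218.40726577] [array([ 448.6, -290.6,   30. ]), array([ 447.2, -290.3,   36. ])]
```

{"fn": "carry_out", "kwargs": {
  "slide": [
    [0,0,0.16],
    [0.1,0.2,0.32],
    [0.336,0.66,0.58],
    [0.336,0.66,0.58],
    [0.336,0.66,0.58],
    [0.336,0.66,0.58],
    [0.336,0.66,0.58],
    [0.336,0.66,0.58]
  ],
  "dr": [
    [0,0,0],
    [0,0,0],
    [0,0,0],
    [0,0,0],
    [0,0,0],
    [0,0,0],
    [0,0,0],
    [0,0,0]
  ],
  "gripper": [80,80,80,80,80,80,80,80]
}}

```text
clock: 7.18
eef_pos: [536.9, -126.6, 391.4]
eef_rot: [3.141, -0.001, 2.944]
wrist_force: [0.2, 0.0, -0.2]
finger_gap: 75.2
finger_force: 0.0
```

{"fn": "carry_out", "kwargs": {
  "slide": [
    [0.336,0.66,0],
    [0.336,0.66,0],
    [0.336,0.66,0],
    [0.336,0.66,0],
    [0.336,0.66,0],
    [0.336,0.66,0],
    [0.336,0.66,0],
    [0.336,0.66,0],
    [0.336,0.66,0]
  ],
  "dr": [
    [0,0,0],
    [0,0,0],
    [0,0,0],
    [0,0,0],
    [0,0,0],
    [0,0,0],
    [0,0,0],
    [0,0,0],
    [0,0,0]
  ],
  "gripper": [80,80,80,80,80,80,80,80,80]
}}

```text
clock: 7.93
eef_pos: [619.8, 35.1, 391.7]
eef_rot: [-3.141, -0.001, 2.939]
wrist_force: [-0.9, -0.1, 0.1]
finger_gap: 75.1
finger_force: 0.0
```

```bash
python3 - <<'E'
from h import *
from cell import *
s=read_state(); print(s["clock"],s["eef_pos"],s["eef_rot"],s["joints"]); m=camera_model("wrist"); im=camera("wrist")[:,:,::-1]; cv2.imwrite("pics/w5.png",im); np.savez("w5.npz",**m)
print(proj(m,(620,40,214)),proj(m,(620,40,190)))
cv2.imwrite("pics/z8.png",cv2.convertScaleAbs(cv2.resize(im[100:400,120:520],(800,600),interpolation=cv2.INTER_CUBIC),alpha=1.6))
E
```

```text
7.9333 [619.77632872  35.07218498 391.65466239] [-3.14121875e+00 -7.61916945e-04  2.93943188e+00] [-2.40503118e-03  4.19011142e-01  1.15785078e+00 -2.15279528e-04
  1.56555169e+00 -1.37103950e+00]
[325.68482707 235.31941192] [325.45135877 227.76296793]
```

View pics/z8.png

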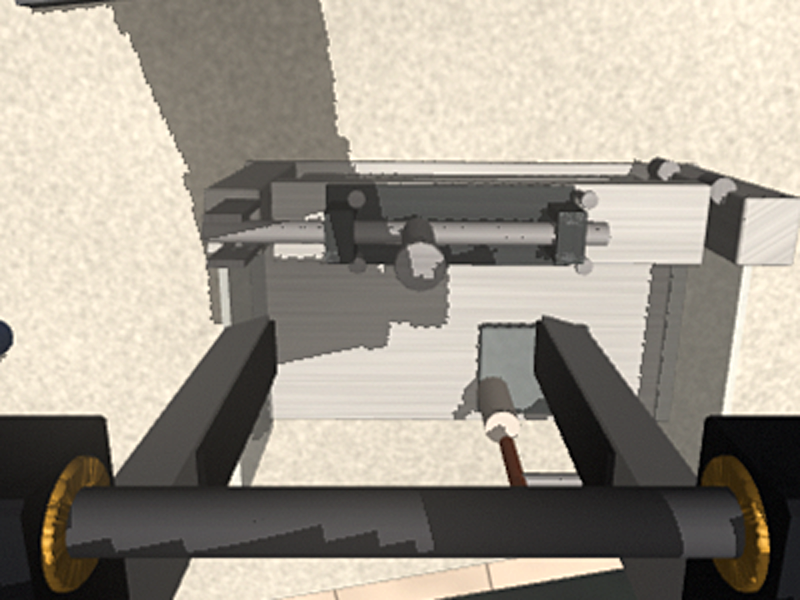

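The wrist crop shows the knob head centred at about (420,265), radius 26. The bolt rod lies almost level in the picture, so the gripper's yaw matches the gate. The fingers are midway at about x 407.

```bash
python3 - <<'E'
from h import *
m=dict(np.load("w5.npz")); md=None
x,y=np.array([.979,-.2,0]),np.array([.2,.979,0])
tcp=np.array([619.8,35.1,0])
for z in (212,216):
    p=plane(m,(330,232.5),z); q=p+2.3*x-2.3*y; print(z,p.round(1),q.round(1),"fwd/lat from tcp",((q-tcp)@x).round(1),((q-tcp)@y).round(1))
a=plane(m,(120+350/2,100+182/2),130); b=plane(m,(120+705/2,100+184/2),130); print("rail edge",a,b,np.arctan2(*(b-a)[:2]))
E
```

```text
212 [618.9  43.9 212. ] [620.7  41.1 212. ] fwd/lat from tcp -0.3 6.1
216 [617.8  44.  216. ] [619.6  41.3 216. ] fwd/lat from tcp -1.4 6.0
rail edge [590.42118274  14.04173932 130.        ] [628.76203746 195.41183435 130.        ] 0.20832854927082162
```

{"fn": "carry_out", "kwargs": {
  "slide": [
    [0,0.016,-0.1],
    [0,0.016,-0.2],
    [0,0.016,-0.3],
    [0,0.016,-0.38],
    [0,0.016,-0.42],
    [0,0.016,-0.44],
    [0,0.016,-0.44],
    [0,0.016,-0.44],
    [0,0.016,-0.44],
    [0,0.016,-0.44]
  ],
  "dr": [
    [0,0,0],
    [0,0,0],
    [0,0,0],
    [0,0,0],
    [0,0,0],
    [0,0,0],
    [0,0,0],
    [0,0,0],
    [0,0,0],
    [0,0,0]
  ],
  "gripper": [80,80,80,80,80,80,80,80,60,50],
  "newtons": 25
}}

```text
clock: 8.82
eef_pos: [620.3, 40.8, 283.3]
eef_rot: [3.141, 0.002, 2.941]
wrist_force: [-0.4, -0.5, 1.1]
finger_gap: 65.1
finger_force: 0.0
```

{"fn": "carry_out", "kwargs": {
  "slide": [
    [0,0,0],
    [0,0,0],
    [0,0,0],
    [0,0,0],
    [0,0,0],
    [0,0,0],
    [0,0,0],
    [0,0,0]
  ],
  "dr": [
    [0,0,0],
    [0,0,0],
    [0,0,0],
    [0,0,0],
    [0,0,0],
    [0,0,0],
    [0,0,0],
    [0,0,0]
  ],
  "gripper": [10,10,10,10,10,10,10,10]
}}

```text
clock: 9.48
eef_pos: [620.1, 40.9, 282.1]
eef_rot: [3.142, -0.0, 2.941]
wrist_force: [-0.4, -0.1, -0.3]
finger_gap: 20.8
finger_force: 25.0
```

{"fn": "carry_out", "kwargs": {
  "slide": [
    [0,0,0],
    [0,0,0.012],
    [0,0,0.024],
    [0,0,0.036],
    [0,0,0.044],
    [0,0,0.044],
    [0,0,0.044]
  ],
  "dr": [
    [0,0,0],
    [0,0,0],
    [0,0,0],
    [0,0,0],
    [0,0,0],
    [0,0,0],
    [0,0,0]
  ],
  "gripper": [10,10,10,10,10,10,10],
  "newtons": 40
}}

```text
clock: 10.07
eef_pos: [620.1, 40.9, 293.2]
eef_rot: [3.142, 0.0, 2.941]
wrist_force: [0.9, 0.7, -2.7]
finger_gap: 20.5
finger_force: 40.0
```

```bash
python3 - <<'E'
from h import *
from cell import *
s=read_state(); print(s["clock"],s["eef_pos"],s["wrist_force"],s["finger_gap"])
# has the knob risen with the gripper? compare side pictures
d=camera("side")[:,:,::-1]; cv2.imwrite("pics/s3.png",d)
md=camera_model("side"); 
for z in (150,161,190,216): print(z,proj(md,(620.5,41,z)).round(1))
a=cv2.imread("pics/side0.png")
for X in ((610,4),(633,115)):  # staple tops: bright/dark column profiles before/after
    u,v=proj(md,(*X,161)).astype(int); print(u,v); 
    for k in (-2,0,2): print(a[v-8:v+12,u+k].max(1).tolist(), d[v-8:v+12,u+k].max(1).tolist())
E
```

```text
10.0667 [620.09696649  40.88879707 293.24401961] [ 0.8543974   0.66434524 -2.69117514] 20.46938439985135
150 [359.3 221.5]
161 [359.6 217. ]
190 [360.3 204.8]
216 [361.  193.7]
361 226
[72, 75, 73, 111, 112, 112, 98, 77, 68, 64, 47, 31, 31, 33, 31, 35, 30, 29, 33, 30] [62, 53, 39, 28, 26, 29, 36, 35, 35, 35, 34, 33, 34, 36, 34, 34, 35, 37, 49, 75]
[74, 75, 70, 73, 118, 142, 108, 65, 59, 53, 43, 38, 47, 88, 108, 125, 111, 88, 63, 40] [68, 55, 36, 27, 27, 33, 37, 52, 59, 56, 63, 50, 31, 26, 30, 54, 58, 51, 52, 46]
[62, 63, 57, 57, 51, 59, 69, 61, 56, 56, 39, 40, 111, 137, 134, 132, 138, 135, 139, 120] [51, 51, 35, 30, 28, 32, 38, 59, 67, 65, 64, 68, 71, 66, 93, 107, 83, 67, 65, 69]
352 200
[103, 102, 100, 109, 155, 179, 154, 88, 65, 65, 42, 30, 34, 33, 30, 30, 29, 33, 34, 31] [108, 110, 86, 65, 65, 47, 30, 35, 33, 33, 34, 31, 33, 33, 35, 35, 34, 51, 62, 62]
[99, 99, 99, 108, 156, 164, 122, 73, 56, 53, 36, 44, 52, 54, 77, 105, 93, 60, 35, 25] [104, 118, 91, 59, 63, 48, 40, 50, 50, 91, 114, 164, 164, 86, 28, 26, 48, 45, 35, 33]
[96, 100, 97, 96, 146, 176, 132, 65, 58, 51, 34, 47, 112, 139, 134, 127, 121, 111, 102, 91] [113, 120, 91, 58, 62, 45, 40, 118, 108, 66, 63, 58, 62, 60, 53, 54, 43, 29, 27, 26]
```

The barrel weight shows on the wrist (-2.7 N), and the staples rose about 4.5 px, which is roughly 11 mm. Next I draw the bolt.

{"fn": "carry_out", "kwargs": {
  "slide": [
    [0.006,0.03,0],
    [0.012,0.06,0],
    [0.018,0.09,0],
    [0.024,0.12,0],
    [0.03,0.14,0],
    [0.034,0.16,0],
    [0.034,0.16,0],
    [0.034,0.16,0]
  ],
  "dr": [
    [0,0,0],
    [0,0,0],
    [0,0,0],
    [0,0,0],
    [0,0,0],
    [0,0,0],
    [0,0,0],
    [0,0,0]
  ],
  "gripper": [10,10,10,10,10,10,10,10]
}}

```text
clock: 10.78
eef_pos: [628.6, 81.1, 292.9]
eef_rot: [-3.141, -0.0, 2.942]
wrist_force: [-1.0, -2.3, -1.9]
finger_gap: 20.5
finger_force: 40.0
```

{"fn": "carry_out", "kwargs": {
  "slide": [
    [0.001,0.006,0],
    [0.002,0.01,0],
    [0.002,0.01,0],
    [0.002,0.01,0]
  ],
  "dr": [
    [0,0,0],
    [0,0,0],
    [0,0,0],
    [0,0,0]
  ],
  "gripper": [10,10,10,10]
}}

```text
clock: 11.12
eef_pos: [628.9, 81.8, 292.8]
eef_rot: [-3.138, -0.001, 2.94]
wrist_force: [-4.1, -14.6, -1.8]
finger_gap: 20.7
finger_force: 40.0
```

{"fn": "carry_out", "kwargs": {
  "slide": [
    [-0.002,-0.008,0],
    [-0.002,-0.008,0]
  ],
  "dr": [
    [0,0,0],
    [0,0,0]
  ],
  "gripper": [10,10]
}}

```text
clock: 11.28
eef_pos: [628.6, 81.1, 293.2]
eef_rot: [3.142, -0.0, 2.941]
wrist_force: [-0.8, -4.7, -2.0]
finger_gap: 20.7
finger_force: 40.0
```

{"fn": "carry_out", "kwargs": {
  "slide": [
    [-0.024,0.006,0],
    [-0.048,0.013,0],
    [-0.072,0.021,0],
    [-0.095,0.031,0],
    [-0.095,0.031,0]
  ],
  "dr": [
    [0,0,-0.0083],
    [0,0,-0.0167],
    [0,0,-0.025],
    [0,0,-0.0333],
    [0,0,-0.0333]
  ],
  "gripper": [10,10,10,10,10]
}}

```text
clock: 11.7
eef_pos: [604.2, 89.3, 293.3]
eef_rot: [-3.141, 0.0, 2.729]
wrist_force: [0.6, -6.3, -1.7]
finger_gap: 20.6
finger_force: 40.0
```

{"fn": "carry_out", "kwargs": {
  "slide": [
    [-0.022,0.01,0],
    [-0.044,0.022,0],
    [-0.066,0.035,0],
    [-0.086,0.05,0],
    [-0.106,0.065,0],
    [-0.125,0.081,0],
    [-0.125,0.081,0],
    [-0.125,0.081,0],
    [-0.125,0.081,0]
  ],
  "dr": [
    [0,0,-0.0083],
    [0,0,-0.0167],
    [0,0,-0.025],
    [0,0,-0.0333],
    [0,0,-0.0417],
    [0,0,-0.05],
    [0,0,-0.05],
    [0,0,-0.05],
    [0,0,-0.05]
  ],
  "gripper": [10,10,10,10,10,10,10,10,10]
}}

```text
clock: 12.45
eef_pos: [573.6, 109.2, 293.2]
eef_rot: [-3.141, 0.0, 2.42]
wrist_force: [-0.4, -6.2, -2.3]
finger_gap: 20.4
finger_force: 40.0
```

```bash
python3 - <<'E'
from h import *
from cell import *
s=read_state(); print(s["clock"],s["eef_pos"],s["wrist_force"],s["moment"],s["finger_gap"])
h=np.array([653.6,198.3]); v=s["eef_pos"][:2]-h; print("r",np.linalg.norm(v),"angle",np.degrees(np.arctan2(-v[0],-v[1])-.207))
for n in ("side","scene"): cv2.imwrite(f"pics/{n}4.png",camera(n)[:,:,::-1])
w=camera("wrist")[:,:,::-1]; cv2.imwrite("pics/w6.png",w)
# check the gate: stile_top predicted in scene; bright top-rail edge line direction
ms=camera_model("scene"); im=cv2.imread("pics/scene4.png")
for th in (0,25,30,35):
    a=.207+np.radians(th); P=[(*(h-r*np.array([np.sin(a),np.cos(a)])),130) for r in (30,222)]
    print(th,[proj(ms,p).round(0).tolist() for p in P])
md=camera_model("side"); d=cv2.imread("pics/side4.png"); c=np.round(proj(md,(452,-292,30))).astype(int); print(c)
w=d[c[1]-25:c[1]+25,c[0]-30:c[0]+30].max(2); n,l,st,ce=cv2.connectedComponentsWithStats((w<40).astype(np.uint8)); k=1+st[1:,4].argmax(); print("cap",st[k],ce[k]+c-[30,25],plane(md,ce[k]+c-[30,25],28))
E
```

```text
12.45 [573.64925481 109.15249787 293.23273862] [-0.3508167  -6.24983934 -2.33138535] [-1.03491396  0.19195339  0.059077  ] 20.371116928864584
r 119.74722874428195 angle 30.026691535600648
0 [[383.0, 280.0], [292.0, 266.0]]
25 [[385.0, 276.0], [311.0, 237.0]]
30 [[386.0, 275.0], [316.0, 232.0]]
35 [[387.0, 274.0], [322.0, 228.0]]
[335 392]
cap [ 15  13  31  28 655] [335.45648855 393.79083969] [ 451.90346678 -295.17367491   28.        ]
```

```bash
python3 -c "
from cell import *
print(sign_off())"
```

```text
the job is handed in; nothing more can be done
None
```

The cap is seated in the far block's pocket and released. The bolt was lifted over the lip and drawn back to its stop, and the gate is being held open at about 30 degrees. I handed the job in at about 12.6 s. The final gate angle comes from the gripper position and wrist force, and the cap's seating from camera measurements and contact force, as my picture views were used up.

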